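# Shut and bolt the cover of a bench test enclosure

## Robot

A 6-joint arm with a two-finger parallel gripper is mounted at the origin on the work surface. World frame = base frame: x ahead of the robot, y to its left, z up, the work surface at z = 0. Lengths are in mm, angles in rad, forces in N, time in s.
With the tool pointing down it reaches from about 350 to 775 mm from the base axis. Payload 7.3 kg.
Tool frame: the origin (TCP) lies at the very end of the fingers, on their centre line; the grasp point (between the pads) lies 19 mm behind it; z points along the fingers, y is the line along which they close (so a half turn about z gives the same grasp; the last joint's range is limited). The gripper opens to 92 mm and grips with 3 to 60 N. Pads are 19 mm wide; open, the fingers measure 130 mm over their backs; the gripper's body (75 mm by 190 mm) begins 47 mm behind the grasp point.
Start: joints at [-1.316, 0.342, 1.524, -0, 1.275, -0.146], TCP at [204.855, -483.404, 226.741] pointing down, gripper open.
Joint ranges: [-2.53, 2.53], [-0.77, 2.02], [0.04, 2.7], [-1, 4.14], [0.28, 2.66], [-3.11, 3.11]. Speed limits (rad/s): [2.57, 2.57, 3.14, 3.14, 3.14, 3.14].

## Interface

Orientations are given as [roll, pitch, yaw] about the fixed x, y, z axes, in that order (R = Rz(yaw) Ry(pitch) Rx(roll)).
In Python, from plant import bot gives the robot as it stands.
- The arm moves only by the tool jog_arm, never from a script. Its argument "targets" is a list of rows, each an object with "xyz": the shift along the tool's x, y, z as a fraction of full scale, a list of three; "spin": the turn about the tool's z as a fraction of full scale. In form: [{"xyz": [x, y, z], "spin": spin}, ...]. A call has exactly 10 rows; each row shifts and turns the commanded pose from where the row before left it, along the tool's axes as they then stand; what a row does not reach is not made up. Full scale, the value 1, is 80 mm for a shift and 0.1 rad for a turn. A row lasts 1/8 s, in which the tool goes at most 62.5 mm and 10.7 degrees, less where a joint would pass 70% of its speed; a pose out of reach is approached as far as the arm can. A call with a number of a shift or a turn outside -1 to 1 is refused whole. A call with a gripper value outside its range is refused whole. "gripper" is the opening in per cent of the stroke, from 0 (shut) to 100 (fully open), set as the call begins (left out, the last holds). The fingers move at their own pace and stop on an object; the grip force is fixed at half the most. Time passes only in rows, so rows that do not move let the fingers close, or fill a call up. It gives the time, the measured TCP pose, the force, the opening and the grip force at its end, in the units of the state.
- bot.get_obs(): the state, without advancing time (a new reading comes with each control period).
- bot.capture(name): name is "scene" or "top" or "wrist"; returns the picture (480x640x3 uint8, blue, green, red); there is no depth.
- bot.get_calibration(name): a dict with "vfov" (degrees; the focal length in pixels is half the picture's height over the tangent of half this angle, whatever the lens; pixels are square), "cx", "cy" (the principal point, pixels), "eye" and "rotation" of the camera in the world. Camera axes: x right, y down, z forward; pixel columns grow to the right and rows downward; lengths in mm; the calibration is good to about 2 mm. A picture is of the moment at which its call begins: read the wrist's pose just before it. get_calibration takes no time and is no camera call; for the wrist camera it gives the pose at the moment of the call.
- bot.close_job(): hands the job in; it is judged then, once.
The state is a dict: "time": time; "joint_positions": joint angles; "dq": joint speeds; "tau": joint torques, N m; "tool_pos": TCP position; "tcp_rot": TCP orientation; "contact_force": force on the tool from outside, world axes, zero at the start; "moment": the same for the moment, N m; "grip_width": finger opening in mm; "finger_force": force on a finger pad.
Only numpy, scipy, OpenCV 4.12 (cv2) and the standard library are available. Lean on these libraries where they do the work, as an engineer would, in place of code of your own. Each camera call takes 0.05 s, during which the arm holds its last target. There are 200 camera calls.

## Task

Make the test enclosure safe to power up: push its clear hinged cover fully shut, then lock it with the barrel bolt on the front deck by pushing the bolt's brass knob along its slot as far as it goes, so that the bolt runs through the keeper on the cover, and then pushing the knob across into the notch until it stops. Only push: do not take the knob or the cover's pull between the fingers, do not lift the cover wide open, and leave the jar, the blue trimmer, the screwdriver and the wooden disc where they are.

Things in the scene. Friction and masses are not known exactly. Their poses are not given: they have to be found in the camera images.
- enclosure: Grey sheet-metal test enclosure, fixed, 330 (x) by 250 (y) by 90 high (mm). Origin at bench level; +x points from its deck (robot's side) to the cover's hinge, +y left, z up. Front face at x = -170. From x = -170 to -49 the top is a flat deck at z = 90; beyond is an open bay under the cover. All positions below are in its frame, in mm.
- cover (a joint): Angle of the clear cover (rad): 0 fully shut (its top level with the deck, z = 90), growing as its front edge rises. Starts part open; stiff hinge, stays where left; 1 to 4 N downward at the front edge shuts it. Hinge axis parallel to y at x = +155, z = 90. The cover is 203 from hinge to front edge, 226 wide, 6 thick.
- press_spot (a point): Free spot on the upper face of the cover's aluminium front strip (33 deep), 187 from the hinge and 65 to the -y side of the middle: a good place to push. x axis along the cover towards the hinge, y as the enclosure's, z normal to the cover's upper face.
- pull_knob (a point): Centre of the black round pull (20 diameter, 20 high) on the cover's front strip, 75 to the +y side of the middle. Not needed; not to be taken between the fingers.
- keeper (a point): Centre of the hole of the steel keeper on the cover, a staple 30 wide (y), 22 long (x) and 30 high above the cover, in line with the bolt when the cover is shut; its hole is 22 wide and the bolt is 16 thick.
- slot_start (a point): Point on the bolt's axis under the start of the slot (x = -132.5, y = 0, z = 105). The steel bolt casing lies on the deck along x, 25 in diameter (top at z = 118), x = -150 to -60. Its L-shaped slot runs 50 in +x on the casing's -y side, then turns a square corner to +y over the top of the casing (the notch).
- knob (a point): Centre of the bolt's polished round brass knob, 20 diameter, on an 8 thick stem, 44 from the bolt's axis. At bolt_slide = 0 it is at x = -132.5. With bolt_turn = 0 the stem leans 30 degrees to -y: knob centre y = -22, z = 143; upright it passes y = 0, z = 149; at the notch's end it leans 30 degrees to +y: y = +22, z = 143.
- bolt_slide (a joint): Travel of the bolt (m) along +x: 0 drawn back, 0.050 fully shot (hard stop), standing 50 mm out of the casing and through the keeper of the shut cover. Stiff fit: about 2 N to push, stays where left.
- bolt_turn (a joint): Turn of the knob about the bolt's axis (rad): 0 leaning to -y in the long part of the slot, 1.047 leaning to +y at the end of the notch (hard stop). It turns (beyond about 0.1 of play) only with bolt_slide above about 0.047; the notch then lets the bolt back no more than about 3 mm. About 1 to 2 N at the knob turns it; stays where left.
- jar: Small glass jar with a steel cap, 36 diameter, 42 high, standing on the deck about 95 to the +y side of the bolt. Origin under its centre. Leave alone.
- trimmer: Blue hand trimmer standing upright on the bench, 42 diameter, 120 high, on the +y side of the enclosure. Origin under its centre. Leave alone.
- screwdriver: Screwdriver with yellow handle, 190 long, lying on the bench on the -y side of the enclosure, along its own x. Leave alone.
- disc: Round wooden disc, 70 diameter, 10 thick, flat on the bench on the +y side of the enclosure. Origin under its centre. Leave alone.

How it is judged:
By the outcome, as a careful person would: the job done as asked, in the order asked, and still so for the second after the job is handed in, with the robot touching nothing.
It also fails if it takes over 54 s, if anything falls off the work surface, if the arm or the gripper's body presses on something with over 40 N, if the wrist force passes 120 N, or if a joint passes its speed limit or range.

## Working session

There is one attempt and no reset: what is moved stays moved. The work goes in short steps, Python scripts to look and compute and a tool call to move; the robot and the scene stay as the last step left them, time stands still between calls to the robot, and variables do not carry over. Pictures are saved under pics/ and viewed, at most 10 in all, crops included, and the job is handed in when it is done.

Besides the shell and the picture viewer there is one more tool, called after "Request:" as name([rows], argument=value, ...), one row to a line, values as JSON. jog_arm: Moves the arm, as the interface text tells. Shift numbers are shares of 80 mm and turn numbers shares of 0.1 rad, none past 1 either way. Its arguments: {"type":"object","properties":{"targets":{"type":"array","items":{"type":"object","properties":{"xyz":{"type":"array","items":{"type":"number"}},"spin":{"type":"number"}}}},"gripper":{"type":"number"}},"required":["targets"]}

```bash
mkdir -p pics; ls; python3 - <<'E'
from plant import bot
import cv2
o=bot.get_obs(); print(o)
for n in ("scene","top"):
    cv2.imwrite(f"pics/{n}0.png",bot.capture(n)); print(n,bot.get_calibration(n))
E
```

```text
pics
{'time': 0.0, 'joint_positions': array([-1.31599966e+00,  3.42698881e-01,  1.52499326e+00, -2.19764498e-05,
        1.27540800e+00, -1.45995341e-01]), 'dq': array([ 0.00018374,  0.00026906, -0.00066875, -0.00051604, -0.00033948,
        0.0016132 ]), 'tau': array([ 2.44414550e-03, -4.31234765e+01, -2.44215578e+01,  7.20574474e-02,
        5.58462983e-02, -1.17545346e-04]), 'tool_pos': array([ 204.74206017, -482.99628516,  226.06563384]), 'tcp_rot': array([-3.14009815e+00, -1.98512658e-04,  4.00798276e-01]), 'contact_force': array([ 0.09067593, -1.00215609,  0.27183702]), 'moment': array([-0.01712268, -0.01558147, -0.00706269]), 'finger_force': 0.0, 'grip_width': 91.9133302339875}
scene {'vfov': 56.14497973846741, 'cx': 318.28079870277304, 'cy': 248.16228346283623, 'eye': array([947.33147809, 429.48753432, 847.73977788]), 'rotation': array([-2.56307205, -0.01037759,  2.4638638 ])}
top {'vfov': 48.43359563838198, 'cx': 320.1196479439321, 'cy': 240.5264994457378, 'eye': array([ 463.93144995,   54.19172023, 1084.43862985]), 'rotation': array([-2.97878838,  0.03435529, -1.58954863])}
```

View pics/top0.png

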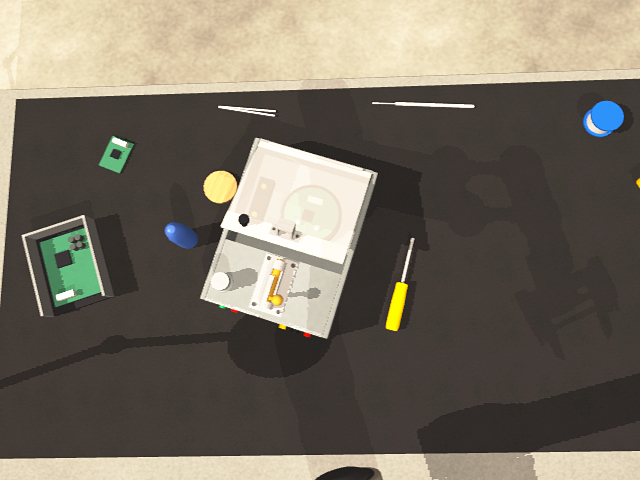

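View pics/scene0.png

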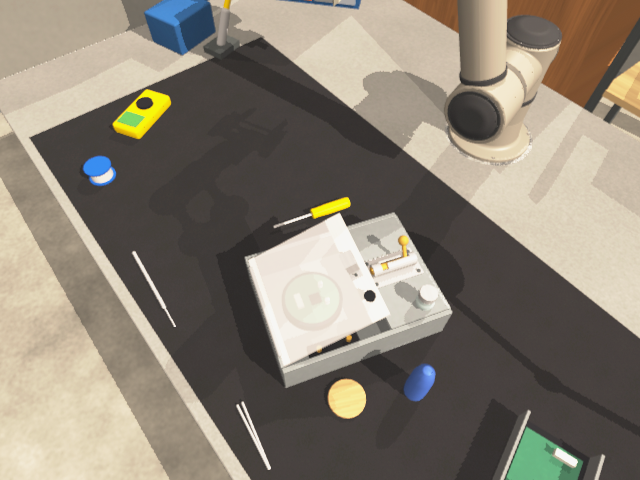

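The top view shows the enclosure with front corners near (201,298) and (327,338) and hinge corners near (256,139) and (377,173). The knob is at (277,300) and the cover is part open. The scene view agrees, with the knob at (404,241). I'll enlarge both.

```bash
python3 - <<'E'
import cv2,numpy as np
a=cv2.imread("pics/top0.png")[130:345,190:390]
b=cv2.imread("pics/scene0.png")[205:390,235:455]
a=cv2.resize(a,None,fx=2.75,fy=2.75,interpolation=cv2.INTER_CUBIC)
cv2.imwrite("pics/topc.png",a)
cv2.imwrite("pics/scenec.png",cv2.resize(b,None,fx=3.2,fy=3.2,interpolation=cv2.INTER_CUBIC))
E
```

```text
(no output)
```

View pics/topc.png

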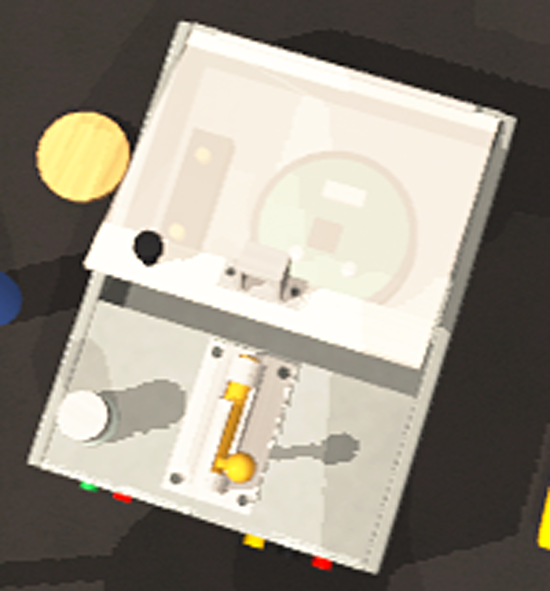

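View pics/scenec.png

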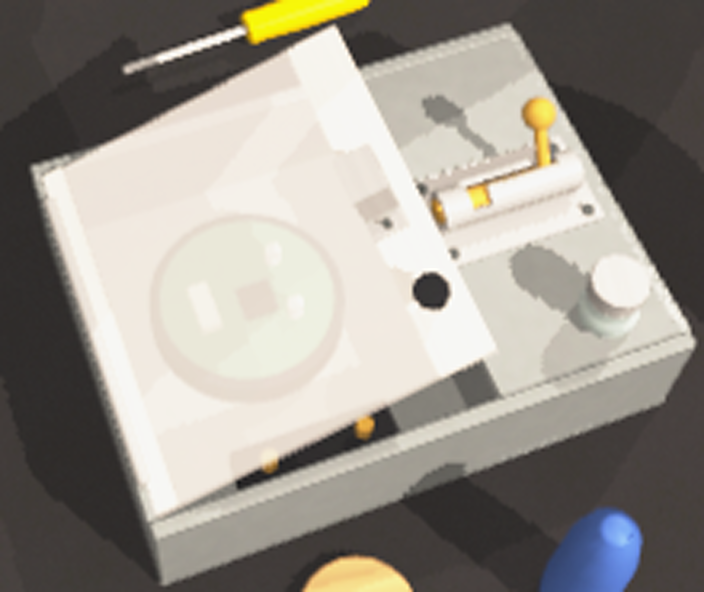

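The top crop shows the deck corners at (30,464), (379,573), (516,118) and (183,22), the cover's front corners at (88,268) and (428,368), and the knob at (239,467). The scene crop shows the deck corners at (512,25), (693,340), (155,522) and (35,165), the cover's corners at (495,352) and (335,27), and the knob at (540,113). I'll fit the pose and the cover angle from these.

```bash
cat > h.py <<'E'
import numpy as np
from scipy.spatial.transform import Rotation as R
def proj(c,P):
    Q=R.from_euler('xyz',c['rotation']).inv().apply(np.atleast_2d(P)-c['eye'])
    f=240/np.tan(np.radians(c['vfov'])/2)
    return np.c_[c['cx']+f*Q[:,0]/Q[:,2],c['cy']+f*Q[:,1]/Q[:,2]]
def w(p,P): # enclosure->world ; p=[x,y,yaw]
    return R.from_euler('z',p[2]).apply(np.atleast_2d(P))+[p[0],p[1],0]
E
python3 - <<'E'
from plant import bot
from h import *
from scipy.optimize import least_squares
ct,cs=bot.get_calibration("top"),bot.get_calibration("scene")
def pts(a):
    c,s=np.cos(a),np.sin(a)
    cx,cz=155-203*c,90+203*s
    return np.array([[-170,125,90],[-170,-125,90],[160,-125,90],[160,125,90],[cx,113,cz],[cx,-113,cz],[-132.5,-22,143]])
T=np.array([[30,464],[379,573],[516,118],[183,22],[88,268],[428,368],[239,467]])/2.75+[190,130]
S=np.array([[693,340],[512,25],[35,165],[155,522],[495,352],[335,27],[540,113]])/3.2+[235,205]
f=lambda p:np.r_[proj(ct,w(p,pts(p[3])))-T,proj(cs,w(p,pts(p[3])))-S].ravel()
r=least_squares(f,[500,50,-.3,.3],loss='soft_l1'); p=r.x
print(p); print(f(p).reshape(-1,2).round(1))
a=p[3]
L=dict(knob=[-132.5,-22,143],press=[155-187*np.cos(a),-65,90+187*np.sin(a)],press0=[-32,-65,90],jar=[-110,95,90])
for k,v in L.items(): print(k,w(p,v).round(1))
E
```

```text
[ 6.45723434e+02  1.39693439e+02 -3.22217081e-01  3.20221244e-01]
[[-0.9 -0.5]
 [-0.2  0.6]
 [ 0.9 -0.5]
 [-0.8 -1.2]
 [-0.3 -0.2]
 [-2.9  0.5]
 [ 0.6  1.2]
 [ 1.   0.2]
 [-1.1 -2.1]
 [-2.2 -1. ]
 [-1.   4.2]
 [ 0.2 -1.3]
 [ 0.3 -0. ]
 [ 0.1 -1.1]]
knob [[513.1 160.8 143. ]]
press [[603.8  85.2 148.9]]
press0 [[594.8  88.2  90. ]]
jar [[571.5 264.6  90. ]]
```

Request:
jog_arm([
  {"xyz":[0,0,0],"spin":0.9},
  {"xyz":[0,0,0],"spin":0.9},
  {"xyz":[0,0,0],"spin":0.9},
  {"xyz":[0,0,0],"spin":0.9},
  {"xyz":[0,0,0],"spin":0.9},
  {"xyz":[0,0,0],"spin":0.9},
  {"xyz":[0,0,0],"spin":0.9},
  {"xyz":[0,0,0],"spin":0.93},
  {"xyz":[0,0,0],"spin":0},
  {"xyz":[0,0,0],"spin":0},
], gripper=0)

```text
time: 1.35
tool_pos: [204.8, -483.3, 226.5]
tcp_rot: [-3.141, 0.0, -0.32]
contact_force: [-0.1, 0.2, -0.2]
grip_width: 0.7
finger_force: 0.0
```

```bash
cat > st.py <<'E'
from plant import bot
from h import *
p=[645.7,139.7,-.3222]
o=bot.get_obs()
print(o['time'],R.from_euler('z',-p[2]).apply(o['tool_pos']-[p[0],p[1],0]).round(1),o['tcp_rot'].round(3),'F',R.from_euler('z',-p[2]).apply(o['contact_force']).round(1),o['grip_width'].__round__(1))
E
python3 st.py
```

```text
1.35 [-220.9 -730.5  226.5] [-3.141  0.    -0.32 ] F [-0.2  0.1 -0.2] 0.7
```

Request:
jog_arm([
  {"xyz":[0.15,-0.6,0],"spin":0},
  {"xyz":[0.15,-0.6,0],"spin":0},
  {"xyz":[0.15,-0.6,0],"spin":0},
  {"xyz":[0.15,-0.6,0],"spin":0},
  {"xyz":[0.15,-0.6,0],"spin":0},
  {"xyz":[0.15,-0.6,0],"spin":0},
  {"xyz":[0.15,-0.6,0],"spin":0},
  {"xyz":[0.15,-0.6,0],"spin":0},
  {"xyz":[0.15,-0.6,0],"spin":0},
  {"xyz":[0.15,-0.6,0],"spin":0},
])

```text
time: 2.6
tool_pos: [471.4, -64.6, 226.8]
tcp_rot: [3.141, -0.0, -0.321]
contact_force: [-0.5, 0.1, 0.6]
grip_width: 0.3
finger_force: 0.0
```

Request:
jog_arm([
  {"xyz":[0.15,-0.4,0],"spin":0},
  {"xyz":[0.15,-0.4,0],"spin":0},
  {"xyz":[0.15,-0.4,0],"spin":0},
  {"xyz":[0.15,-0.4,0],"spin":0},
  {"xyz":[0.15,-0.4,0],"spin":0},
  {"xyz":[0.15,-0.3,0],"spin":0},
  {"xyz":[0,0,0.2],"spin":0},
  {"xyz":[0,0,0.2],"spin":0},
  {"xyz":[0,0,0],"spin":0},
  {"xyz":[0,0,0],"spin":0},
])

```text
time: 3.85
tool_pos: [597.1, 85.0, 194.9]
tcp_rot: [3.141, -0.0, -0.323]
contact_force: [0.4, 0.1, -0.4]
grip_width: 0.4
finger_force: 0.0
```

```bash
python3 st.py; python3 - <<'E'
from plant import bot
import cv2
cv2.imwrite("pics/s1.png",cv2.resize(bot.capture("scene")[150:390,215:475],None,fx=2.3,fy=2.3))
E
```

```text
3.85 [-28.8 -67.3 194.9] [ 3.141 -0.    -0.323] F [ 0.4  0.2 -0.4] 0.4
```

View pics/s1.png

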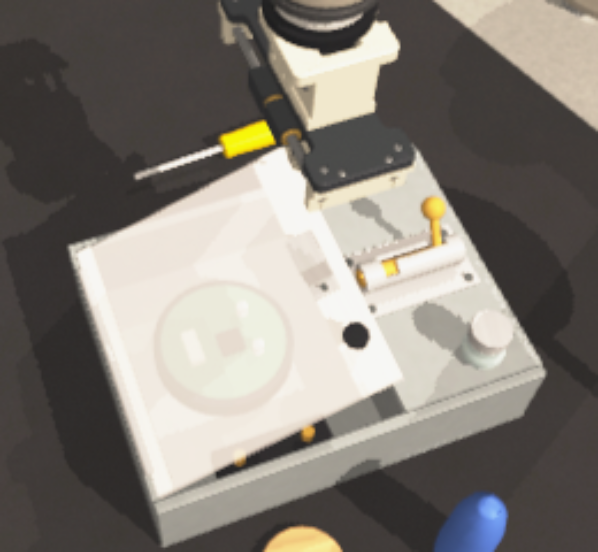

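The closed fingers are over the -y end of the front strip, clear of the keeper and the bolt. I'll press down next.

Request:
jog_arm([
  {"xyz":[0,0,0.2],"spin":0},
  {"xyz":[0,0,0.2],"spin":0},
  {"xyz":[0,0,0.12],"spin":0},
  {"xyz":[0,0,0.1],"spin":0},
  {"xyz":[0,0,0.1],"spin":0},
  {"xyz":[0,0,0.1],"spin":0},
  {"xyz":[0,0,0.1],"spin":0},
  {"xyz":[0,0,0.1],"spin":0},
  {"xyz":[0,0,0.1],"spin":0},
  {"xyz":[0,0,0],"spin":0},
])

```text
time: 5.15
tool_pos: [596.9, 85.6, 104.2]
tcp_rot: [3.141, 0.001, -0.322]
contact_force: [0.6, -0.4, -0.2]
grip_width: 0.7
finger_force: 0.0
```

```bash
python3 st.py
```

```text
5.15 [-29.1 -66.8 104.2] [ 3.141e+00  1.000e-03 -3.220e-01] F [ 0.6 -0.2 -0.2] 0.7
```

Request:
jog_arm([
  {"xyz":[0,0,0.03],"spin":0},
  {"xyz":[0,0,0.03],"spin":0},
  {"xyz":[0,0,0.03],"spin":0},
  {"xyz":[0,0,0.02],"spin":0},
  {"xyz":[0,0,0.02],"spin":0},
  {"xyz":[0,0,0.02],"spin":0},
  {"xyz":[0,0,0.01],"spin":0},
  {"xyz":[0,0,0.01],"spin":0},
  {"xyz":[0,0,0],"spin":0},
  {"xyz":[0,0,0],"spin":0},
])

```text
time: 6.4
tool_pos: [597.3, 85.5, 91.4]
tcp_rot: [3.141, -0.0, -0.322]
contact_force: [0.1, 0.2, 0.2]
grip_width: 0.4
finger_force: 0.0
```

```bash
python3 st.py; python3 - <<'E'
from plant import bot
import cv2
cv2.imwrite("pics/s2.png",cv2.resize(bot.capture("scene")[150:390,215:475],None,fx=2.3,fy=2.3))
E
```

```text
6.4 [-28.7 -66.7  91.4] [ 3.141 -0.    -0.322] F [0.  0.3 0.2] 0.4
```

View pics/s2.png

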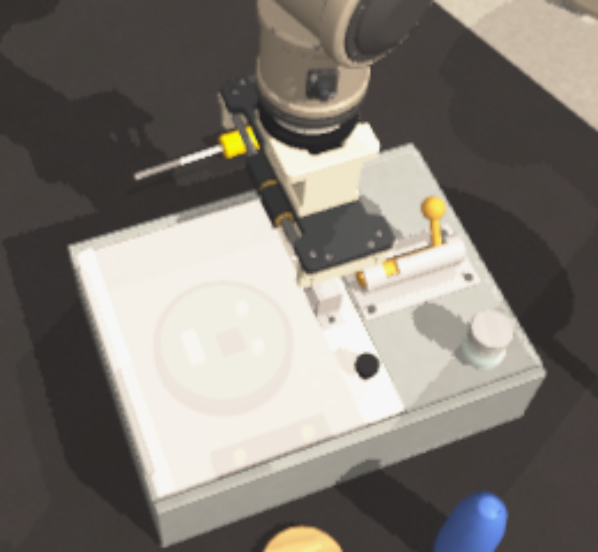

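The cover has followed the fingers down and is nearly shut. I'll press on to the stop.

Request:
jog_arm([
  {"xyz":[0,0,0.01],"spin":0},
  {"xyz":[0,0,0.01],"spin":0},
  {"xyz":[0,0,0.01],"spin":0},
  {"xyz":[0,0,0],"spin":0},
  {"xyz":[0,0,0],"spin":0},
  {"xyz":[0,0,0],"spin":0},
  {"xyz":[0,0,0],"spin":0},
  {"xyz":[0,0,0],"spin":0},
  {"xyz":[0,0,0],"spin":0},
  {"xyz":[0,0,0],"spin":0},
])

```text
time: 7.7
tool_pos: [597.4, 85.6, 90.2]
tcp_rot: [-3.142, -0.001, -0.322]
contact_force: [-2.5, -0.9, 7.2]
grip_width: 0.8
finger_force: 3.8
```

Request:
jog_arm([
  {"xyz":[0,0,0.01],"spin":0},
  {"xyz":[0,0,0],"spin":0},
  {"xyz":[0,0,0],"spin":0},
  {"xyz":[0,0,-0.2],"spin":0},
  {"xyz":[0,0,-0.4],"spin":0},
  {"xyz":[0,0,-0.4],"spin":0},
  {"xyz":[0,0,-0.25],"spin":0},
  {"xyz":[-0.4,0,0],"spin":0},
  {"xyz":[-0.5,-0.1,0],"spin":0},
  {"xyz":[-0.5,-0.2,0],"spin":0},
])

```text
time: 8.95
tool_pos: [497.7, 144.0, 188.9]
tcp_rot: [-3.141, -0.001, -0.323]
contact_force: [-0.1, 0.1, 0.5]
grip_width: 0.5
finger_force: 0.0
```

Request:
jog_arm([
  {"xyz":[-0.36,-0.25,0],"spin":0},
  {"xyz":[0,0,0],"spin":0},
  {"xyz":[0,0,0],"spin":0},
  {"xyz":[0,0,0],"spin":0},
  {"xyz":[0,0,0],"spin":0},
  {"xyz":[0,0,0],"spin":0},
  {"xyz":[0,0,0],"spin":0},
  {"xyz":[0,0,0],"spin":0},
  {"xyz":[0,0,0],"spin":0},
  {"xyz":[0,0,0],"spin":0},
])

```text
time: 10.2
tool_pos: [477.6, 172.0, 188.3]
tcp_rot: [3.142, -0.0, -0.322]
contact_force: [0.1, 0.0, 0.2]
grip_width: 0.8
finger_force: 0.0
```

```bash
python3 st.py; python3 - <<'E'
from plant import bot
import cv2,numpy as np
a=cv2.resize(bot.capture("scene")[190:390,235:455],None,fx=1.8,fy=1.8,interpolation=cv2.INTER_CUBIC)
b=cv2.resize(bot.capture("top")[130:345,190:390],None,fx=1.8,fy=1.8,interpolation=cv2.INTER_CUBIC)[:360]
cv2.imwrite("pics/s3.png",np.hstack([a,b]))
E
```

```text
10.2 [-169.7  -22.6  188.3] [ 3.142 -0.    -0.322] F [0.1 0.1 0.2] 0.8
```

View pics/s3.png

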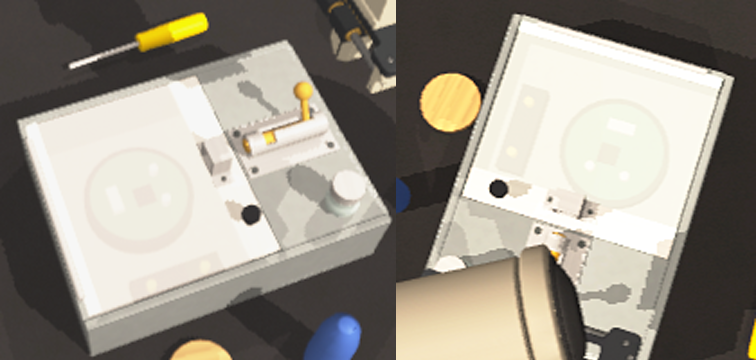

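The cover is flush with the deck and the tool is behind the knob. I'll lower it and push the knob along +x.

Request:
jog_arm([
  {"xyz":[0,0,0.3],"spin":0},
  {"xyz":[0,0,0.25],"spin":0},
  {"xyz":[0,0,0.15],"spin":0},
  {"xyz":[0.1,0,0],"spin":0},
  {"xyz":[0.1,0,0],"spin":0},
  {"xyz":[0.1,0,0],"spin":0},
  {"xyz":[0.1,0,0],"spin":0},
  {"xyz":[0.1,0,0],"spin":0},
  {"xyz":[0,0,0],"spin":0},
  {"xyz":[0,0,0],"spin":0},
])

```text
time: 11.55
tool_pos: [515.6, 159.2, 132.2]
tcp_rot: [3.141, -0.0, -0.322]
contact_force: [-0.9, -0.0, 0.1]
grip_width: -0.0
finger_force: 0.0
```

Request:
jog_arm([
  {"xyz":[0.05,0,0],"spin":0},
  {"xyz":[0.05,0,0],"spin":0},
  {"xyz":[0.05,0,0],"spin":0},
  {"xyz":[0.05,0,0],"spin":0},
  {"xyz":[0.05,0,0],"spin":0},
  {"xyz":[0.03,0,0],"spin":0},
  {"xyz":[0.02,0,0],"spin":0},
  {"xyz":[0.02,0,0],"spin":0},
  {"xyz":[0,0,0],"spin":0},
  {"xyz":[0,0,0],"spin":0},
])

```text
time: 12.8
tool_pos: [540.0, 151.2, 132.3]
tcp_rot: [-3.142, -0.0, -0.322]
contact_force: [-1.3, 0.2, -0.8]
grip_width: 0.4
finger_force: 0.4
```

```bash
python3 st.py
```

```text
12.8 [-103.9  -22.6  132.3] [-3.142 -0.    -0.322] F [-1.3 -0.2 -0.8] 0.4
```

Now small steps, up to the hard stop.

Request:
jog_arm([
  {"xyz":[0.015,0,0],"spin":0},
  {"xyz":[0.015,0,0],"spin":0},
  {"xyz":[0.01,0,0],"spin":0},
  {"xyz":[0,0,0],"spin":0},
  {"xyz":[0,0,0],"spin":0},
  {"xyz":[0,0,0],"spin":0},
  {"xyz":[0,0,0],"spin":0},
  {"xyz":[0,0,0],"spin":0},
  {"xyz":[0,0,0],"spin":0},
  {"xyz":[0,0,0],"spin":0},
])

```text
time: 14.05
tool_pos: [542.0, 150.4, 132.2]
tcp_rot: [3.141, 0.002, -0.322]
contact_force: [-5.8, 1.1, 2.3]
grip_width: 0.6
finger_force: 2.6
```

```bash
python3 st.py
```

```text
14.05 [-101.7  -22.7  132.2] [ 3.141e+00  2.000e-03 -3.220e-01] F [-5.9 -0.8  2.3] 0.6
```

The bolt is at its stop. I'll give it one firm nudge, back off, and go round to the knob's -y side.

Request:
jog_arm([
  {"xyz":[0.015,0,0],"spin":0},
  {"xyz":[0,0,0],"spin":0},
  {"xyz":[0,0,0],"spin":0},
  {"xyz":[-0.25,0,0],"spin":0},
  {"xyz":[0,0.3,0],"spin":0},
  {"xyz":[0,0.25,0],"spin":0},
  {"xyz":[0.25,0,0],"spin":0},
  {"xyz":[0.22,0,0],"spin":0},
  {"xyz":[0,0,0],"spin":0},
  {"xyz":[0,0,0],"spin":0},
])

```text
time: 15.3
tool_pos: [546.3, 102.3, 132.1]
tcp_rot: [3.141, 0.0, -0.323]
contact_force: [0.7, 0.8, -0.3]
grip_width: 0.3
finger_force: 0.0
```

```bash
python3 st.py; python3 - <<'E'
from plant import bot
import cv2,numpy as np
a=cv2.resize(bot.capture("scene")[190:390,235:455],None,fx=1.8,fy=1.8,interpolation=cv2.INTER_CUBIC)
b=cv2.resize(bot.capture("wrist"),(480,360))
cv2.imwrite("pics/s4.png",np.hstack([a[:,:320],b]))
E
```

```text
15.3 [-82.5 -67.  132.1] [ 3.141  0.    -0.323] F [ 0.4  0.9 -0.3] 0.3
```

View pics/s4.png

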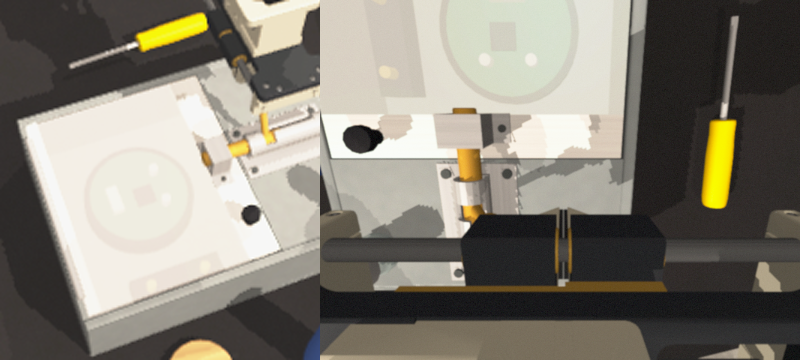

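The brass bolt runs through the keeper in both views, and the tool is on the knob's -y side. I'll push across into the notch.

Request:
jog_arm([
  {"xyz":[0,-0.1,0],"spin":0},
  {"xyz":[0,-0.1,0],"spin":0},
  {"xyz":[0,-0.07,0],"spin":0},
  {"xyz":[0,-0.07,0],"spin":0},
  {"xyz":[0,-0.07,0],"spin":0},
  {"xyz":[0,-0.07,0],"spin":0},
  {"xyz":[0,-0.07,0],"spin":0},
  {"xyz":[0,-0.07,0],"spin":0},
  {"xyz":[0,0,0],"spin":0},
  {"xyz":[0,0,0],"spin":0},
])

```text
time: 16.65
tool_pos: [562.4, 149.7, 132.2]
tcp_rot: [-3.141, 0.0, -0.322]
contact_force: [0.3, -0.1, -0.1]
grip_width: 0.4
finger_force: 0.0
```

```bash
python3 st.py
```

```text
16.65 [-82.2 -16.9 132.2] [-3.141  0.    -0.322] F [ 0.3 -0.  -0.1] 0.4
```

Request:
jog_arm([
  {"xyz":[0,-0.03,0],"spin":0},
  {"xyz":[0,-0.03,0],"spin":0},
  {"xyz":[0,-0.02,0],"spin":0},
  {"xyz":[0,-0.02,0],"spin":0},
  {"xyz":[0,0,0],"spin":0},
  {"xyz":[0,0,0],"spin":0},
  {"xyz":[0,0,0],"spin":0},
  {"xyz":[0,0,0],"spin":0},
  {"xyz":[0,0,0],"spin":0},
  {"xyz":[0,0,0],"spin":0},
])

```text
time: 17.9
tool_pos: [565.1, 157.1, 132.3]
tcp_rot: [-3.142, -0.0, -0.322]
contact_force: [0.7, 0.4, 0.5]
grip_width: 0.6
finger_force: 0.0
```

```bash
python3 st.py;  python3 - <<'E'
from plant import bot
import cv2,numpy as np
a=cv2.resize(bot.capture("scene")[200:320,280:440],None,fx=4,fy=4,interpolation=cv2.INTER_CUBIC)
cv2.imwrite("pics/s5.png",a)
E
```

```text
17.9 [-82.   -9.  132.3] [-3.142 -0.    -0.322] F [0.6 0.6 0.5] 0.6
```

View pics/s5.png

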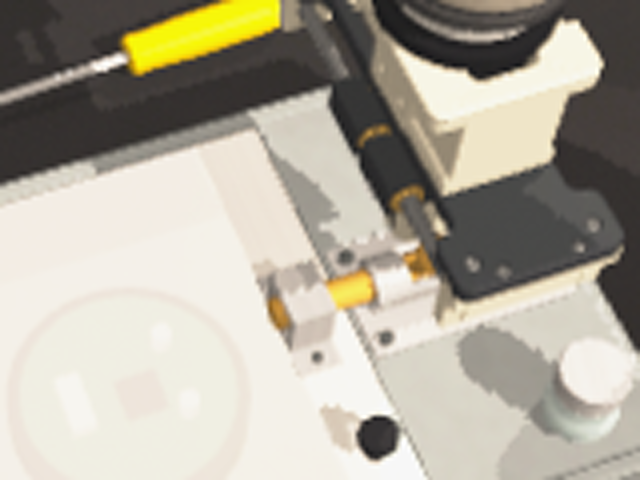

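The bolt is still through the keeper, but the gripper hides the knob. I'll keep pushing until there is a firm stop force.

Request:
jog_arm([
  {"xyz":[0,-0.015,0],"spin":0},
  {"xyz":[0,-0.015,0],"spin":0},
  {"xyz":[0,-0.015,0],"spin":0},
  {"xyz":[0,0,0],"spin":0},
  {"xyz":[0,0,0],"spin":0},
  {"xyz":[0,0,0],"spin":0},
  {"xyz":[0,0,0],"spin":0},
  {"xyz":[0,0,0],"spin":0},
  {"xyz":[0,0,0],"spin":0},
  {"xyz":[0,0,0],"spin":0},
])

```text
time: 19.2
tool_pos: [566.2, 160.5, 132.3]
tcp_rot: [3.142, -0.0, -0.322]
contact_force: [-0.1, -0.4, 0.0]
grip_width: 0.6
finger_force: 0.1
```

```bash
python3 st.py
```

```text
19.2 [-82.   -5.4 132.3] [ 3.142 -0.    -0.322] F [-0.  -0.4  0. ] 0.6
```

Request:
jog_arm([
  {"xyz":[0,-0.015,0],"spin":0},
  {"xyz":[0,-0.015,0],"spin":0},
  {"xyz":[0,-0.015,0],"spin":0},
  {"xyz":[0,-0.01,0],"spin":0},
  {"xyz":[0,0,0],"spin":0},
  {"xyz":[0,0,0],"spin":0},
  {"xyz":[0,0,0],"spin":0},
  {"xyz":[0,0,0],"spin":0},
  {"xyz":[0,0,0],"spin":0},
  {"xyz":[0,0,0],"spin":0},
])

```text
time: 20.45
tool_pos: [567.1, 163.5, 132.1]
tcp_rot: [3.139, 0.001, -0.322]
contact_force: [-1.9, -6.0, 1.4]
grip_width: 0.3
finger_force: 3.3
```

```bash
python3 st.py
```

```text
20.45 [-82.1  -2.4 132.1] [ 3.139e+00  1.000e-03 -3.220e-01] F [ 0.1 -6.3  1.4] 0.3
```

It has stopped with 6 N on the knob. One firm nudge, then straight back, up and away.

Request:
jog_arm([
  {"xyz":[0,-0.015,0],"spin":0},
  {"xyz":[0,0,0],"spin":0},
  {"xyz":[0,0,0],"spin":0},
  {"xyz":[0,0.3,0],"spin":0},
  {"xyz":[0,0.4,0],"spin":0},
  {"xyz":[0,0,-0.5],"spin":0},
  {"xyz":[0,0,-0.6],"spin":0},
  {"xyz":[-0.3,0.6,0],"spin":0},
  {"xyz":[-0.4,0.6,0],"spin":0},
  {"xyz":[-0.4,0.6,0],"spin":0},
])

```text
time: 21.7
tool_pos: [420.1, 3.4, 220.5]
tcp_rot: [-3.141, -0.001, -0.322]
contact_force: [-0.3, -0.8, 0.5]
grip_width: 0.7
finger_force: 0.0
```

```bash
python3 st.py;  python3 - <<'E'
from plant import bot
import cv2,numpy as np
a=cv2.resize(bot.capture("scene")[190:430,235:455],None,fx=2,fy=2,interpolation=cv2.INTER_CUBIC)
b=cv2.resize(bot.capture("top")[170:345,160:340],None,fx=2,fy=2.0,interpolation=cv2.INTER_CUBIC)
b=cv2.copyMakeBorder(b,0,a.shape[0]-b.shape[0],0,0,cv2.BORDER_CONSTANT)
cv2.imwrite("pics/s6.png",np.hstack([a,b]))
E
```

```text
21.7 [-170.9 -200.7  220.5] [-3.141e+00 -1.000e-03 -3.220e-01] F [-0.1 -0.8  0.5] 0.7
```

View pics/s6.png

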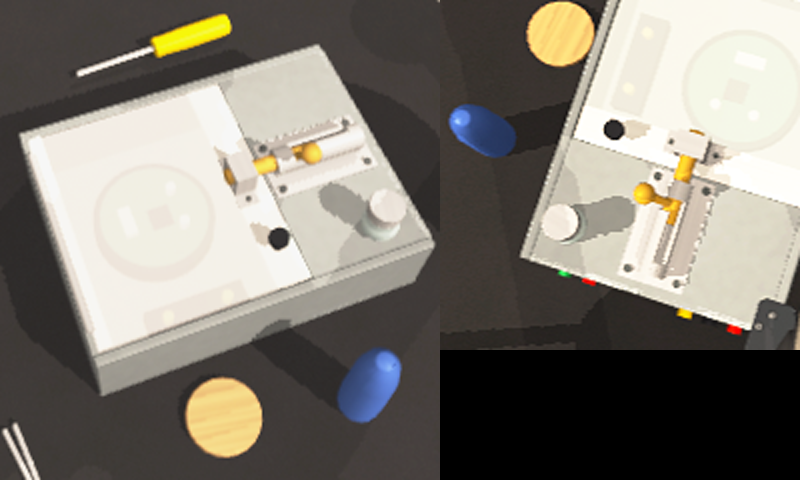

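The knob leans to +y in the notch, at about (391,266.5) in the scene view and (262.5,267) in the top view. The bolt runs through the keeper, the cover is flush, and the other objects haven't moved. I'll check the knob's position numerically, then hand in.

```bash
python3 - <<'E'
from plant import bot
from h import *
p=[645.7,139.7,-.3222]
P=w(p,[-82.5,22,143])
e=[np.linalg.norm(proj(bot.get_calibration(n),P)[0]-q) for n,q in (("scene",[391,266.5]),("top",[262.5,267]))]
print(e)
if max(e)<2.5: print(bot.close_job())
E
```

```text
[np.float64(1.3720460215674726), np.float64(0.3805272185966261)]
the job is handed in; nothing more can be done
None
```

The cover is shut, the bolt is fully through the keeper with its knob at the end of the notch, and the job was handed in at about 22 s; the jar, trimmer, screwdriver and disc were not touched.

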